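# Pull the transit pin and hold a derailleur cage wound to its stop

### The arm

A 6-joint arm with a two-finger parallel gripper is mounted at the origin on a cart in front of the work surface, level with it; the furniture and walls round the work are solid. World frame = base frame: x ahead of the robot, y to its left, z up, the work surface at z = 0. Lengths are in mm, angles in rad, forces in N, time in s.
With the tool pointing down it reaches from about 375 to 825 mm from the base axis. Payload 5.5 kg.
Tool frame: the origin (TCP) lies at the very end of the fingers, on their centre line; the grasp point (between the pads) lies 19 mm behind it (arm.grip_depth is the distance from the TCP to the grasp point, in mm); z points along the fingers, y is the direction in which the jaws open and shut (so a half turn about z gives the same grasp; the last joint's range is limited). The gripper opens to 85 mm and grips with 20 to 120 N. Pads are 22 mm wide; open, the fingers measure 114 mm over their backs; the gripper's body (76 mm by 85 mm) begins 54 mm behind the grasp point. The pads swing forward as they close: fully open they stand 13 mm farther back than shut.
Start: joints at [0, 0.314, -0.047, 1.21, 0, 1.571], TCP at [599.996, -0, 231.299] pointing down, gripper open.
Joint ranges: [-2.67, 2.67], [-0.69, 1.73], [-1.03, 1.25], [-2.08, 2.16], [-1.42, 1.45], [-3.14, 3.14]. Speed limits (rad/s): [2.39, 2.39, 3.01, 3.14, 3.14, 3.14].

### API

Orientations are given as a unit quaternion [w, x, y, z].
In Python, from workcell import arm gives the robot as it stands.
- The arm moves only by the shell command python3 -m creep 'ROWS' [FORCE]. ROWS is JSON, one flat list of numbers, 7 for each row, row after row: the finger opening in mm, from 0 to 85.4, then the shift along the world's x, y, z in mm, then the turn, a rotation vector about the world's x, y, z in rad. A call has 1 to 5 rows; each row shifts and turns the commanded pose from where the row before left it; what a row does not reach is not made up. A row lasts 1/12 s, in which the tool goes at most 41.7 mm and 7.16 degrees, less where a joint would pass 70% of its speed; a pose out of reach is approached as far as the arm can. A call is refused whole if a number of a shift passes 41.7 or a number of a turn 0.125, either way. A call with a gripper value outside its range is refused whole. The fingers move at their own pace and stop on an object; FORCE is the grip in N (left out, the last holds). Time passes only in rows, so rows that do not move let the fingers close. It gives the time, the measured TCP pose, the force and the opening at its end, in the units of the state.
- arm.get_state(): the state, without advancing time (a new reading comes with each control period).
- arm.get_image(name): name is "scene" or "side" or "wrist"; returns a dict with "image" (480x640x3 uint8, blue, green, red), "camera_matrix" (3x3 intrinsics, pixels), "R" (3x3) and "t" (3): a world point X has camera coordinates R X + t; the wrist camera has in their place "T_tool_cam" (4x4, takes a point from camera to tool coordinates, whose origin is the TCP and whose axes are the flange's). Camera axes: x right, y down, z forward; pixel columns grow to the right and rows downward; lengths in mm; the calibration is good to about 2 mm. The wrist camera is an equidistant fisheye: a pixel r from the principal point sees the ray r / f radians off the axis. A picture is of the moment at which its call begins: read the wrist's pose just before it. There is no depth.
- arm.finish_job(): hands the job in, once; it reports no verdict.
The state is a dict: "t": time; "joint_pos": joint angles; "joint_velocities": joint speeds; "tau": joint torques, N m; "position": TCP position; "tool_rot": TCP orientation; "wrist_force": force on the tool from outside, world axes, zero at the start; "torque": the same for the moment, N m; "finger_gap": opening from 0.0 (shut) to 1.0 (fully open).
Only numpy, scipy, OpenCV 4.12 (cv2) and the standard library are available. Lean on these libraries where they do the work, as an engineer would, in place of code of your own. Each camera call takes 0.05 s, during which the arm holds its last target.

### The job

Free the derailleur on the plywood test board: pull out the red-headed transit pin that blocks its cage arm and leave the pin in the blue parts tray. Then swing the cage arm round against its spring, away from the black stop, until it is fully against the yellow stop, and finish while still holding it there with the gripper's fingers. Leave the loose tools and blocks lying around undisturbed.

Things in the scene. Friction and masses are not known exactly. Their poses are not given: they have to be found in the camera images.
- fixture: Plywood board 170 x 180 x 15 mm (x, y, z), fixed; origin at the centre of its underside, z up. A derailleur lies flat on it: vertical pivot axis at x=+65, y=0 mm, under a spring drum 39 mm wide, 50 mm high; the cage arm points to the board's -x side. Two stops, 12 mm wide, 44 mm high, stand 43 mm from the pivot axis: black on the +y side (rest), yellow on the -y side (forward).
- pivot (a point): Point on the cage arm's vertical pivot axis, 32 mm above the worktop (at the arm's mid height), fixed to the board; axes as the board's.
- cage (a joint): Swing of the cage arm, rad: 0 = at rest at the black stop, 1.20 = against the yellow stop; grows anticlockwise seen from above. At value q the arm points in direction (pi - 0.6 + q) from the board's +x axis. A spring drives it back to 0: 0.4 N m at rest, 0.9 N m at the yellow stop (8 N at the tail). Until the pin is out it can move only about 0.04 rad.
- cage_tail (a point): Where to take the cage arm: middle of its bare aluminium tail block, 108 mm from the pivot axis; x points outwards along the arm, z up. The block is 30 x 16 x 16 mm (x, y, z), from 24 to 40 mm above the worktop, 9 mm clear of the board beneath. Inboard of it, 70 mm from the pivot axis, a toothed wheel 38 mm wide sits in the 18 mm wide cage.
- pin: Transit pin, 40 g: steel shank 8 mm thick with a thin 16 mm collar, red cylindrical head 18 mm thick and 30 mm long; 75 mm long in all. Origin at the foot, z along the pin to the head. It starts upright, foot 2 mm above the worktop, 13 mm deep in a 9 mm hole of the board beside the arm's tail, on its forward side; it lifts straight out.
- pin_head (a point): Centre of the pin's red head, 60 mm up the pin from its foot and 15 mm below its top: the place to grip it. At the start 62 mm above the worktop; the head's underside is 7 mm above the cage arm's top.
- pin_center (a point): Middle of the pin, 37.5 mm from its foot.
- tray_floor (a point): Centre of the inner floor (4 mm above the worktop) of the blue open tray, which is fixed; outside 150 x 130 x 25 mm (x, y, z), walls 4 mm; axes along its sides. The pin may lie or stand in it.
- sanding_block: Bystander: black and grey sanding block 110 x 58 x 30 mm, lying loose; origin at the centre of its underside.
- pliers_2: Bystander: needle-nose pliers with blue grips, 160 x 44 x 14 mm, loose; origin at the centre of its underside.
- spanner_1: Bystander: steel combination spanner 161 x 31 x 8 mm, loose; origin at the centre of its underside.
- tape_measure: Bystander: orange tape measure 32 x 93 x 64 mm, loose; origin at the centre of its underside.
- offcut_1: Bystander: pale wood offcut 42 x 80 x 36 mm, loose; origin at the centre of its underside.

How it is judged (in metres and radians):
On the way:
1. the pin lies let go in the tray (x of pin_center in the frame of tray_floor between -0.071 and 0.071 m and y of pin_center in the frame of tray_floor between -0.061 and 0.061 m and height (world z) of pin_center below 0.05 m and contact force between the fingers and pin below 0.1 N and linear speed of pin below 0.05 m/s), for 0.2 s.
At the end, for the whole second after the job is handed in: Cage arm still and against the yellow stop (joint above 1.14 of 1.20 rad), held by the gripper's fingers (over 2 N on it; the pin not touching it); the pin at rest, let go, inside the tray (its middle within the walls, under 50 mm above the worktop) (all of step 1 and value of joint cage above 1.14 rad and velocity of joint cage between -0.05 and 0.05 rad/s and contact force between the fingers and cage above 2 N and contact force between pin and cage below 0.1 N); the arm keeps its last pose, push and grip.
It fails at once if a loose bystander is moved by more than 30 mm (distance of any of sanding_block, pliers_2, spanner_1, tape_measure, offcut_1 from where it was at the start of the episode above 0.03 m).
It also fails if it takes over 58 s, if anything falls off the work surface, if the arm or the gripper's body presses on something with over 40 N, if the wrist force passes 120 N, or if a joint passes its speed limit or range.

## Working session

There is one attempt and no reset: what is moved stays moved. The work goes in short steps, Python scripts to look and compute and a shell command to move; the robot and the scene stay as the last step left them, time stands still between calls to the robot, and variables do not carry over. Pictures are saved under pics/ and viewed, and the job is handed in when it is done.

```bash
mkdir -p pics; ls; python3 - <<'E'
from workcell import arm
import cv2
s=arm.get_state();print(s)
for n in("scene","side","wrist"):
    d=arm.get_image(n);cv2.imwrite(f"pics/{n}0.png",d["image"])
    print(n,{k:v for k,v in d.items() if k!="image"})
E
```

```text
pics
{'t': 0.0, 'joint_pos': array([-1.30149528e-05,  3.14245655e-01, -4.80691564e-02,  1.21019962e+00,
        9.43299278e-06,  1.57082340e+00]), 'joint_velocities': array([-0.00063506, -0.00046769, -0.00144081, -0.00075645, -0.00079259,
        0.00088144]), 'tau': array([ 1.69644722e-03, -5.39594257e+01,  3.39749372e+01,  1.94567809e-02,
        9.49871333e-05,  6.01428906e-05]), 'position': array([ 5.99425027e+02, -4.68011113e-03,  2.30427147e+02]), 'tool_rot': array([-6.10773199e-04,  7.07120695e-01,  7.07092345e-01, -6.04111606e-04]), 'wrist_force': array([0.03189169, 0.16459677, 0.23195337]), 'torque': array([-0.04320757, -0.01447952, -0.01860974]), 'finger_gap': 1.0023081803681362}
scene {'camera_matrix': array([[550.99362282,   0.        , 314.90309564],
       [  0.        , 550.99362282, 239.8228545 ],
       [  0.        ,   0.        ,   1.        ]]), 'R': array([[ 0.87108839, -0.49069663, -0.02053845],
       [-0.26596264, -0.43615684, -0.85966917],
       [ 0.41287878,  0.7543103 , -0.51043814]]), 't': array([-446.05866307,  199.66857445, 1336.18564305])}
side {'camer
[... 210 characters left out ...]
836629],
       [-0.13004109,  0.4616649 , -0.8774707 ],
       [ 0.25466034, -0.83974576, -0.47955727]]), 't': array([ 503.77472204,  137.35252064, 1348.98639605])}
wrist {'camera_matrix': array([[371.64829954,   0.        , 319.73683832],
       [  0.        , 371.64829954, 238.70964142],
       [  0.        ,   0.        ,   1.        ]]), 'T_tool_cam': array([[-8.05326632e-04, -9.56789160e-01, -2.90781455e-01,
         7.51719801e+01],
       [ 9.99999515e-01, -6.05691584e-04, -7.76552615e-04,
         1.19566398e-01],
       [ 5.66873245e-04, -2.90781939e-01,  9.56789184e-01,
        -1.42945626e+02],
       [ 0.00000000e+00,  0.00000000e+00,  0.00000000e+00,
         1.00000000e+00]])}
```

View pics/scene0.png

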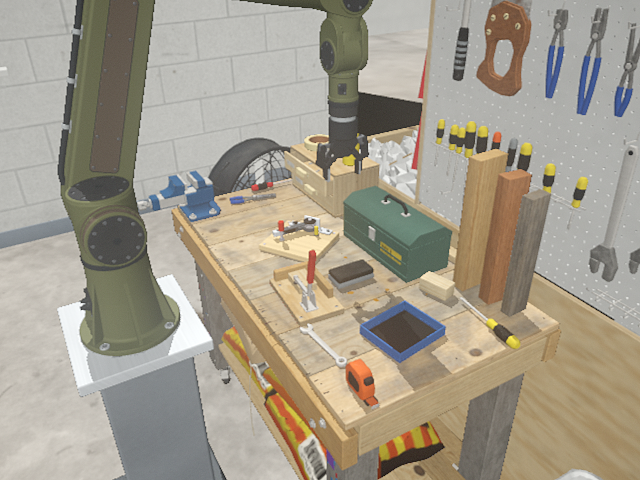

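View pics/side0.png

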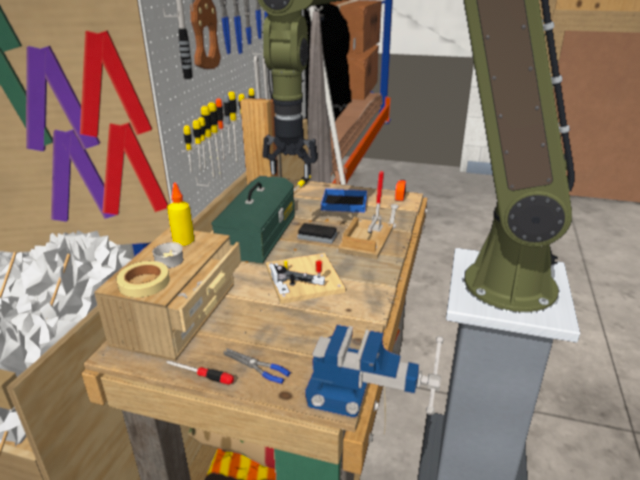

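View pics/wrist0.png

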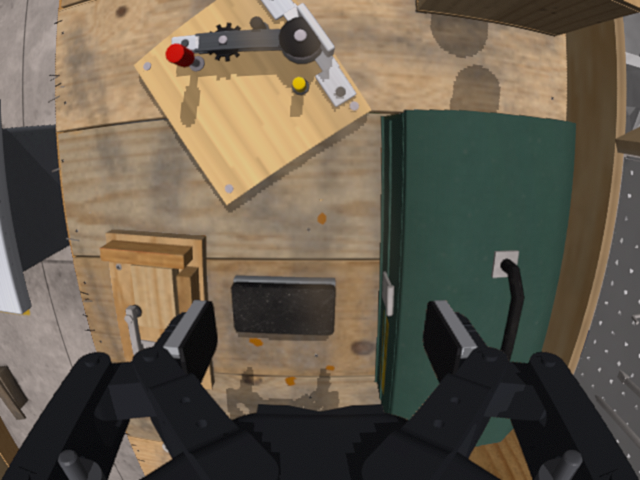

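The wrist view (image right = +x, up = +y) shows the pivot drum near (300,38), the red pin head at (180,55), the yellow stop at (300,85) and board corners at (135,68), (230,208) and (370,108). In the scene view the blue tray is at about (403,330).

```bash
cat > h.py <<'E'
import numpy as np, cv2, json
from workcell import arm
from scipy.spatial.transform import Rotation as Ro
def snap(name,tag):
    s=arm.get_state(); d=arm.get_image(name)
    cv2.imwrite(f"pics/{tag}.png",d["image"])
    m={k:np.asarray(v).tolist() for k,v in d.items() if k!="image"}
    m["pos"]=s["position"].tolist(); m["q"]=s["tool_rot"].tolist(); m["name"]=name
    json.dump(m,open(f"pics/{tag}.json","w")); return s,d
def ray(tag,u,v):
    m=json.load(open(f"pics/{tag}.json")); K=np.array(m["camera_matrix"])
    a=(u-K[0,2])/K[0,0]; b=(v-K[1,2])/K[1,1]
    if m["name"]=="wrist":
        th=np.hypot(a,b); k=np.sin(th)/th if th>1e-9 else 1
        dc=np.array([a*k,b*k,np.cos(th)]); T=np.array(m["T_tool_cam"])
        w,x,y,z=m["q"]; R=Ro.from_quat([x,y,z,w]).as_matrix()
        return R@T[:3,3]+m["pos"], R@T[:3,:3]@dc
    R=np.array(m["R"]);t=np.array(m["t"])
    return -R.T@t, R.T@np.array([a,b,1.])
def at(tag,u,v,z):
    o,d=ray(tag,u,v); return (o+d*(z-o[2])/d[2]).round(1)
def tri(*obs):
    A=0;B=0
    for o in obs:
        c,d=ray(*o); d=d/np.linalg.norm(d); P=np.eye(3)-np.outer(d,d); A=A+P;B=B+P@c
    return np.linalg.solve(A,B).round(1)
def proj(tag,X):
    m=json.load(open(f"pics/{tag}.json")); K=np.array(m["camera_matrix"])
    if m["name"]=="wrist":
        T=np.array(m["T_tool_cam"]);w,x,y,z=m["q"]; R=Ro.from_quat([x,y,z,w]).as_matrix()
        p=T[:3,:3].T@(R.T@(np.array(X)-m["pos"])-T[:3,3]); th=np.arctan2(np.hypot(p[0],p[1]),p[2]);ph=np.arctan2(p[1],p[0])
        return K[0,2]+K[0,0]*th*np.cos(ph),K[1,2]+K[1,1]*th*np.sin(ph)
    p=np.array(m["R"])@X+m["t"]; return K[0,2]+K[0,0]*p[0]/p[2],K[1,2]+K[1,1]*p[1]/p[2]
def crop(tag,u0,v0,u1,v1,k):
    im=cv2.imread(f"pics/{tag}.png")[v0:v1,u0:u1]
    cv2.imwrite(f"pics/{tag}_c{u0}_{v0}.png",cv2.resize(im,None,fx=k,fy=k,interpolation=cv2.INTER_CUBIC))
E
python3 - <<'E'
from h import *
for n in("scene","side","wrist"): snap(n,n+"1")
crop("wrist1",120,0,380,215,3);crop("scene1",340,280,470,380,6);crop("scene1",245,200,350,270,7);crop("side1",255,240,355,310,8)
for p in((135,68),(230,208),(370,108)):print(p,at("wrist1",*p,15))
E
```

```text
(135, 68) [409.6 149.7  15. ]
(230, 208) [509.1  -1.6  15. ]
(370, 108) [647.4  96.2  15. ]
```

View pics/wrist1_c120_0.png

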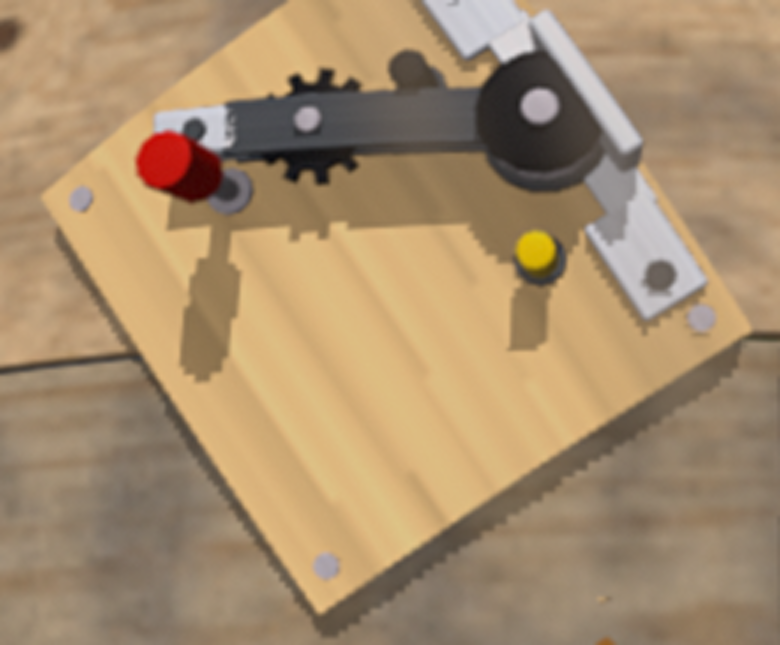

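View pics/scene1_c340_280.png

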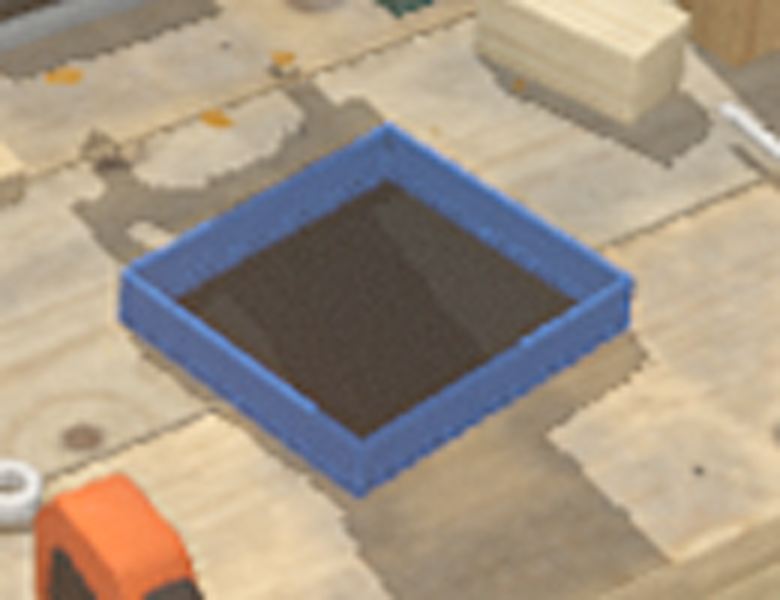

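View pics/scene1_c245_200.png

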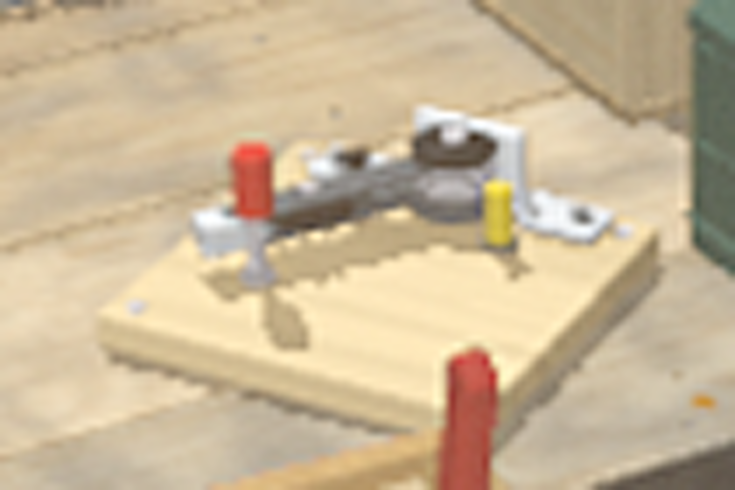

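View pics/side1_c255_240.png

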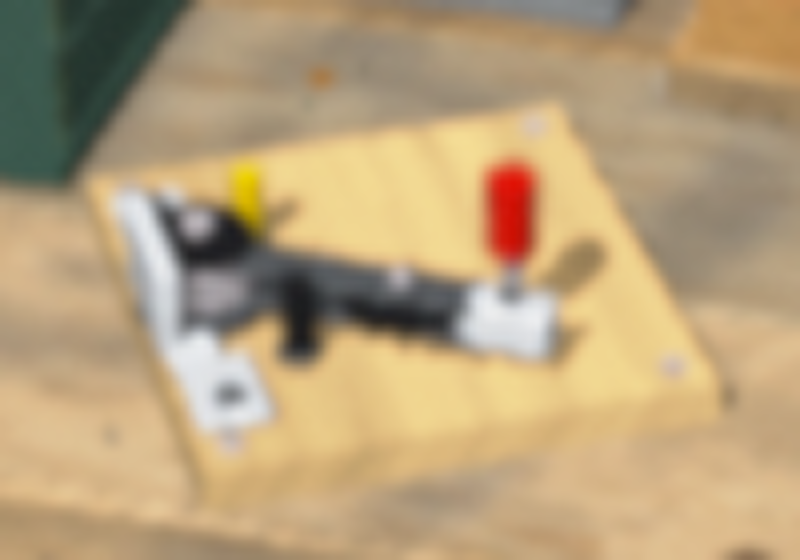

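The crop puts the board's top corners at (134,67), (227,205) and (370,110) in the wrist view. The pin head's top is at about (175,53), and the hole collar is at (197,63). The tray rim corners in the scene view come from the crop divided by 6, plus (340,280).

```bash
python3 - <<'E'
from h import *
L,B,R=[at("wrist1",*p,15)[:2] for p in((134,66.7),(226.7,205),(370,110))]
yaw=np.arctan2(*(R-B)[::-1]); yaw2=np.arctan2(*(L-B)[::-1])-np.pi/2
print(np.linalg.norm(R-B),np.linalg.norm(L-B),yaw,yaw2)
y=(yaw+yaw2)/2;c=(L+R)/2; e=np.array([np.cos(y),np.sin(y)]);print("board",c,y,"pivot",c+65*e)
p=c+65*e
for q in(0,.3,.6,.9,1.2):
  a=y+np.pi-.6+q; print(q,(p+108*np.array([np.cos(a),np.sin(a)])).round(1), round(a,3))
print("drumtop",at("wrist1",300,35,65), at("wrist1",300,35,50))
print("pin top",at("wrist1",120+165/3,160/3,77),"tri head",tri(("scene1",245+252/7,200+180/7),("side1",255+511/8,240+213/8)))
print("collar",at("wrist1",120+230/3,190/3,17))
for n,u,v in(("back",388,127),("left",124,275),("front",360,437),("right",632,285)): print(n,at("scene1",340+u/6,280+v/6,25))
print("yellow top",at("wrist1",120+537/3,250/3,59))
E
```

```text
169.1612839866144 178.70604354637814 0.5799686724480434 0.57775928651794
board [527.85 122.8 ] 0.5788639794829917 pivot [582.26050397 158.3597674 ]
0 [474.3 160.6] 3.12
0.3 [478.4 128.6] 3.42
0.6 [491.9  99.3] 3.72
0.9 [513.4  75.2] 4.02
1.2 [541.   58.5] 4.32
drumtop [583.5 155.2  65. ] [582.7 159.1  50. ]
pin top [480.4 144.5  77. ] tri head [479.6 142.5  59.3]
collar [479.6 145.4  17. ]
back [ 596.1 -298.2   25. ]
left [ 452.6 -321.3   25. ]
front [ 475.4 -440.    25. ]
right [ 614.8 -424.9   25. ]
yellow top [582.4 114.3  59. ]
```

Pin head at about (480,144,62), pivot at about (582,158), tray centre at about (535,-371). Moving above the pin.

```bash
python3 -m creep '[50,-24,29,-12,0,0,0, 50,-24,29,-12,0,0,0, 50,-24,29,-12,0,0,0, 50,-24,29,-12,0,0,0, 50,-24,28,-12,0,0,0]' 40; python3 -m creep '[50,0,0,0,0,0,0,50,0,0,0,0,0,0]'
python3 - <<'E'
from h import *
print(snap("wrist","w2")[0])
E
```

```text
t: 0.72
position: [478.7, 145.0, 170.8]
tool_rot: [0.0, 0.707, 0.707, 0.0]
wrist_force: [-0.4, -0.4, -0.1]
finger_gap: 0.585
t: 0.88
position: [478.3, 145.0, 170.8]
tool_rot: [-0.0, 0.706, 0.708, -0.001]
wrist_force: [-0.1, 1.1, 1.0]
finger_gap: 0.583
{'t': 0.8833, 'joint_pos': array([ 2.94412580e-01,  1.62259974e-01, -3.82704119e-01,  1.02727786e+00,
       -1.92645038e-04,  1.86187689e+00]), 'joint_velocities': array([-0.04493428,  0.01032994,  0.05496786, -0.0008102 , -0.01091141,
       -0.00791526]), 'tau': array([  1.43019486, -42.49273539,  30.62301636,   0.20595311,
         0.17267619,   0.09483447]), 'position': array([478.3493838 , 144.98072403, 170.78820408]), 'tool_rot': array([-2.56997322e-04,  7.05927516e-01,  7.08283708e-01, -6.82416193e-04]), 'wrist_force': array([-0.11140501,  1.10546438,  0.97877771]), 'torque': array([-0.02226991, -0.0076163 ,  0.01771568]), 'finger_gap': 0.5826774985125985}
```

View pics/w2.png

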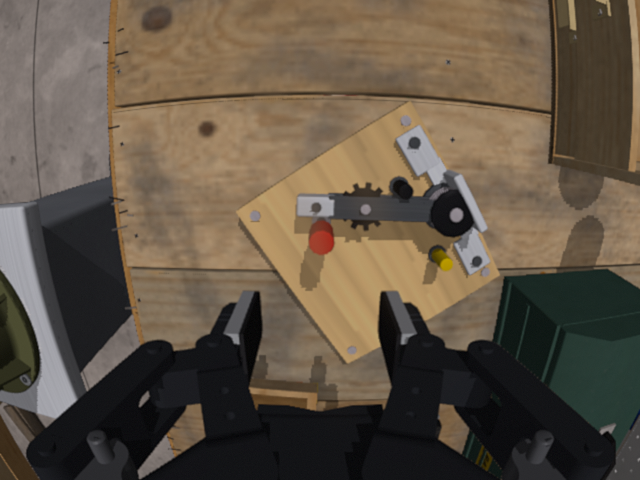

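Here the pin head top is at about (321,246), the tail block spans (298–333, 206), the pivot is at (456,215), and all four board corners are visible: (238,212), (409,103), (498,271), (348,362). Enlarging to refine.

```bash
python3 - <<'E'
from h import *
crop("w2",225,95,510,370,2.1 if 0 else 2)
crop("w2",285,190,355,270,7)
E
```

```text
(no output)
```

View pics/w2_c225_95.png

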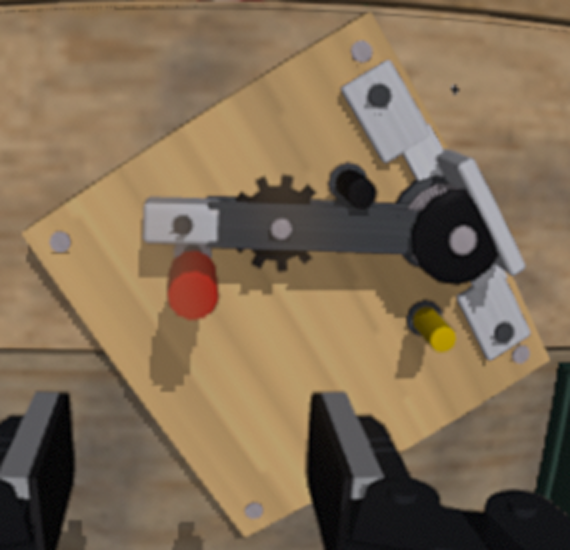

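View pics/w2_c285_190.png

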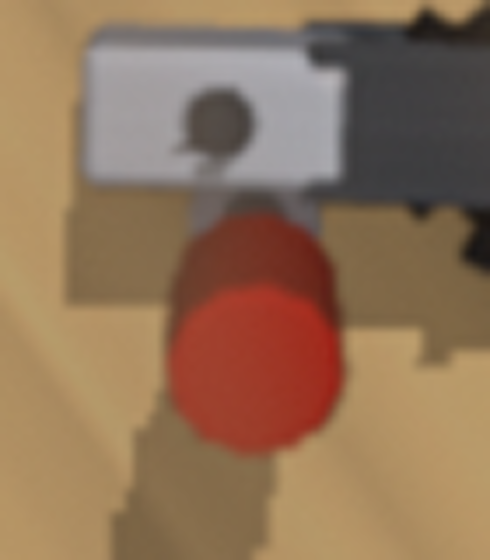

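```bash
python3 - <<'E'
from h import *
C=[at("w2",225+u/2,95+v/2,15)[:2] for u,v in((23,235),(245,537),(549,359),(370,13))]
L,B,R,T=C
print(C)
for a,b,o in((B,R,0),(L,T,0),(B,L,-np.pi/2),(R,T,-np.pi/2)): d=b-a;print(np.linalg.norm(d),np.arctan2(d[1],d[0])+o)
c=np.mean(C,0);d=(R-B)+(T-L);y=np.arctan2(d[1],d[0]);print("c",c,y)
for yy in (y,.5789):
  p=c+65*np.array([np.cos(yy),np.sin(yy)]);print("pivot",p)
  for q in(0,1.2):
    a=yy+np.pi-.6+q; print(q,(p+108*np.array([np.cos(a),np.sin(a)])).round(1), round(a,3))
print("pin",at("w2",285+257/7,190+370/7,77), "tail",at("w2",285+213/7,190+114/7,40))
E
```

```text
[array([408.3, 152. ]), array([505.6,   1.6]), array([648. ,  94.4]), array([550.2, 244.6])]
169.96940901232784 0.5775591190120143
169.44134678407158 0.5781813446107442
179.1297016131049 0.5742221194693684
179.23414853202496 0.5771704676518703
c [528.025 123.15 ] 0.5778697477756776
pivot [582.47083172 158.65565319]
0 [474.5 161. ] 3.119
1.2 [541.1  58.9] 4.319
pivot [582.43422305 158.71172727]
0 [474.5 161. ] 3.12
1.2 [541.2  58.9] 4.32
pin [479.5 145.3  77. ] tail [474.8 162.4  40. ]
```

```bash
python3 -m creep '[50,1,0,-32,0,0,0, 50,0,0,-32,0,0,0, 50,0,0,-31,0,0,0, 50,0,0,-30,0,0,0, 50,0,0,0,0,0,0]' 40; python3 -m creep '[0,0,0,0,0,0,0,0,0,0,0,0,0,0,0,0,0,0,0,0,0,0,0,0,0,0,0,0,0,0,0,0,0,0,0]' 40
python3 - <<'E'
from h import *
print(snap("wrist","w3")[0]["finger_gap"])
E
```

```text
t: 1.35
position: [478.4, 141.8, 41.9]
tool_rot: [-0.002, 0.708, 0.706, -0.003]
wrist_force: [-0.9, -0.6, 0.2]
finger_gap: 0.585
t: 1.77
position: [481.8, 144.2, 48.1]
tool_rot: [0.0, 0.707, 0.707, 0.001]
wrist_force: [-3.8, -0.4, 6.7]
finger_gap: 0.2
0.19992320264632865
```

View pics/w3.png

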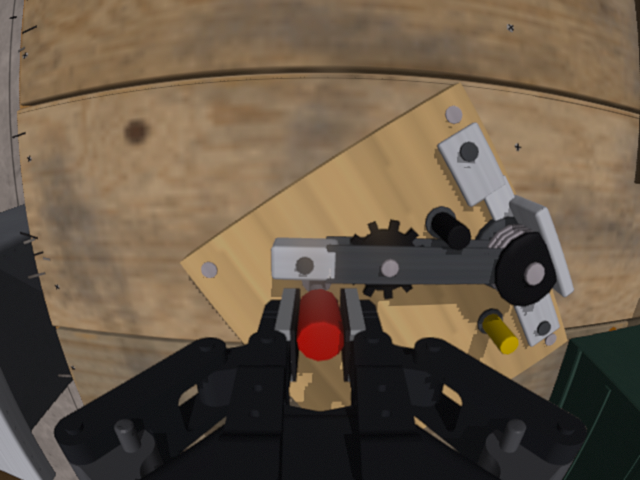

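The red head at (320,325) is between the pads, gap 0.20 ≈ 17 mm, so it is gripped. Lifting straight.

```bash
python3 -m creep '[0,0,0,4,0,0,0,0,0,0,8,0,0,0,0,0,0,12,0,0,0,0,0,0,20,0,0,0,0,0,0,30,0,0,0]' 40; python3 -m creep '[0,0,0,35,0,0,0,0,0,0,35,0,0,0,0,0,0,35,0,0,0,0,0,0,10,0,0,0]' 40
python3 - <<'E'
from h import *
s=snap("wrist","w4")[0];print(s["finger_gap"],s["position"]);snap("scene","s4")
E
```

```text
t: 2.23
position: [479.9, 143.6, 120.4]
tool_rot: [-0.0, 0.707, 0.707, -0.001]
wrist_force: [0.5, -0.4, -1.3]
finger_gap: 0.198
t: 2.57
position: [484.0, 144.9, 242.3]
tool_rot: [0.002, 0.707, 0.707, 0.004]
wrist_force: [0.5, 0.5, 0.3]
finger_gap: 0.193
0.1931591676325815 [484.00324797 144.86287815 242.30292281]
```

View pics/w4.png

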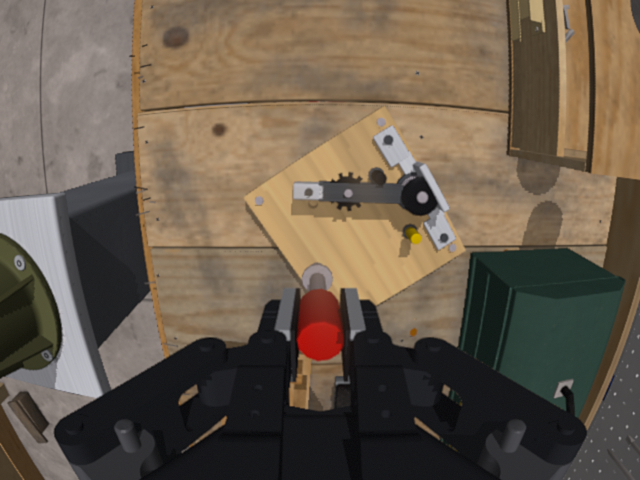

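View pics/s4.png

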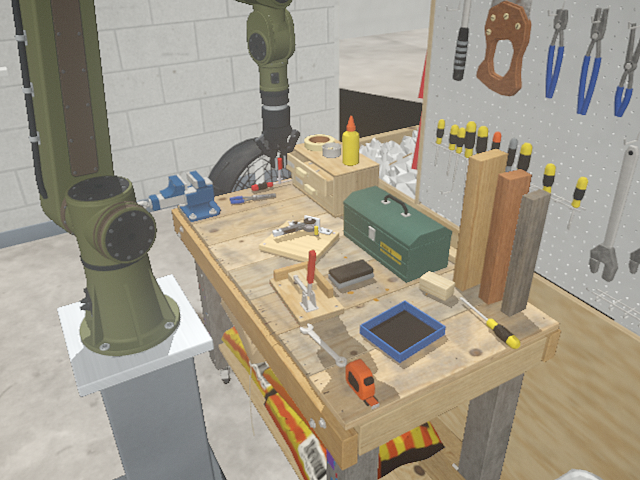

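The pin is out of its hole and hangs straight in the jaws (collar at (317,275)). Checking the red clamp handle's height: top at scene (311,251), side (380,173).

```bash
python3 - <<'E'
from h import *
print(tri(("scene1",311,251),("side1",380,173)))
for u,v in((360,365),(374,400),(348,375)):print("tape",at("scene1",u,v,40))
print("offcut",at("scene1",437,287,20))
E
```

```text
[ 390.9 -207.6  188.5]
tape [ 371.9 -440.2   40. ]
tape [ 342.6 -533.2   40. ]
tape [ 335.3 -451.8   40. ]
offcut [ 706.9 -287.7   20. ]
```

```bash
python3 -m creep '[0,5,-41,0,0,0,0,0,5,-41,0,0,0,0,0,5,-41,0,0,0,0,0,5,-41,0,0,0,0,0,5,-41,0,0,0,0]'; python3 -m creep '[0,5,-41,0,0,0,0,0,5,-41,0,0,0,0,0,5,-41,0,0,0,0,0,5,-41,0,0,0,0,0,5,-41,0,0,0,0]';  python3 -m creep '[0,2,-41,0,0,0,0,0,0,-41,0,0,0,0,0,0,-24,0,0,0,0,0,0,0,0,0,0,0,0,0,0,0,0,0,0]'
python3 - <<'E'
from h import *
s=snap("wrist","w5")[0];print(s["finger_gap"],s["position"],s["joint_pos"]);snap("scene","s5")
E
```

```text
t: 3.08
position: [505.0, -62.6, 233.7]
tool_rot: [-0.001, 0.707, 0.707, -0.001]
wrist_force: [1.2, 0.5, -0.3]
finger_gap: 0.196
t: 3.5
position: [530.0, -267.8, 233.4]
tool_rot: [-0.001, 0.707, 0.707, -0.0]
wrist_force: [1.2, 0.6, -0.6]
finger_gap: 0.194
t: 3.92
position: [531.9, -372.8, 232.8]
tool_rot: [-0.002, 0.708, 0.706, -0.0]
wrist_force: [0.0, 0.7, -1.2]
finger_gap: 0.202
0.20201585349913687 [ 531.86677489 -372.84480871  232.84828861] [-6.11497012e-01  4.11397343e-01  9.53440196e-02  1.25798170e+00
  1.81387032e-04  9.61750012e-01]
```

View pics/w5.png

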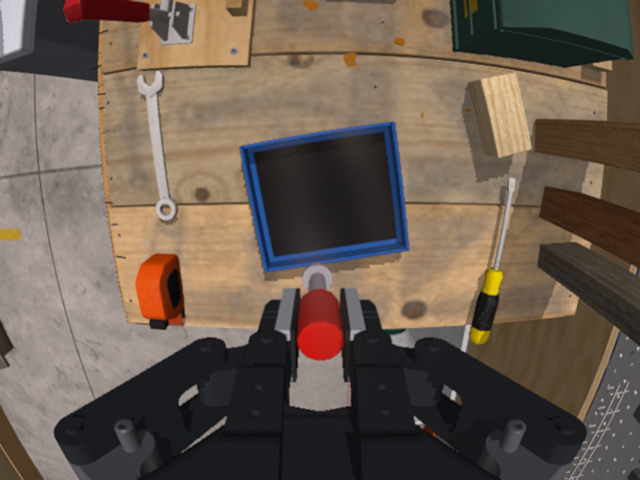

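View pics/s5.png

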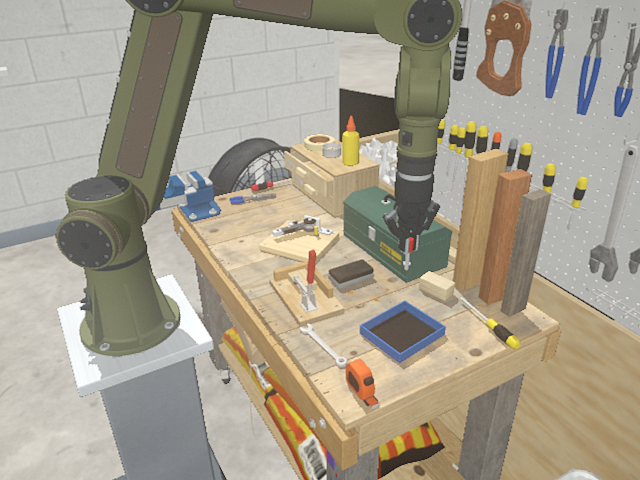

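The pin is still held. The tray rim corners in the wrist view are (243,147), (394,124), (407,248) and (267,270).

```bash
python3 - <<'E'
from h import *
C=[at("w5",*p,25) for p in((243,147),(394,124),(407,248),(267,270))];print(C,np.mean(C,0))
print("tape",at("w5",160,290,50),"offcut",at("w5",500,115,36))
E
```

```text
[array([ 458.5, -312.7,   25. ]), array([ 601.3, -291.3,   25. ]), array([ 619.4, -413.9,   25. ]), array([ 477.1, -437.1,   25. ])] [ 539.075 -363.75    25.   ]
tape [ 366.2 -451.2   50. ] offcut [ 706.6 -275.5   36. ]
```

```bash
python3 -m creep '[0,5,6,-35,0,0,0,0,0,0,-38,0,0,0,0,0,0,-38,0,0,0,0,0,0,-33,0,0,0,0,0,0,-23,0,0,0]'; python3 -m creep '[0,0,0,-12,0,0,0,0,0,0,0,0,0,0,0,0,0,0,0,0,0,0,0,0,0,0,0,0]'
```

```text
t: 4.43
position: [536.5, -362.8, 64.8]
tool_rot: [-0.002, 0.706, 0.708, -0.0]
wrist_force: [0.1, -0.1, -1.4]
finger_gap: 0.196
t: 4.77
position: [539.4, -366.3, 58.4]
tool_rot: [0.001, 0.707, 0.707, 0.0]
wrist_force: [0.9, -0.1, 0.0]
finger_gap: 0.194
```

```bash
python3 -m creep '[0,0,0,-4,0,0,0,0,0,0,-2,0,0,0,0,0,0,-1,0,0,0,0,0,0,0,0,0,0]'
python3 -m creep '[45,0,0,0,0,0,0,45,0,0,0,0,0,0,45,0,0,0,0,0,0,45,0,0,0,0,0,0]'
python3 -m creep '[45,0,0,10,0,0,0,45,0,0,25,0,0,0,45,0,0,40,0,0,0,45,0,0,40,0,0,0,45,0,0,40,0,0,0]'
python3 - <<'E'
from h import *
s=snap("wrist","w6")[0];print(s["finger_gap"],s["position"]);snap("scene","s6");crop("s6",340,280,470,380,5)
E
```

```text
t: 5.1
position: [538.4, -366.4, 49.9]
tool_rot: [0.001, 0.707, 0.707, 0.0]
wrist_force: [0.7, 0.3, 1.9]
finger_gap: 0.196
t: 5.43
position: [538.0, -366.0, 49.3]
tool_rot: [-0.0, 0.707, 0.707, 0.0]
wrist_force: [0.7, 0.1, -0.7]
finger_gap: 0.527
t: 5.85
position: [537.5, -365.7, 206.5]
tool_rot: [-0.0, 0.707, 0.707, -0.0]
wrist_force: [0.2, 0.2, 0.4]
finger_gap: 0.525
0.5248827372049152 [ 537.50442547 -365.6767955   206.53607558]
```

View pics/w6.png

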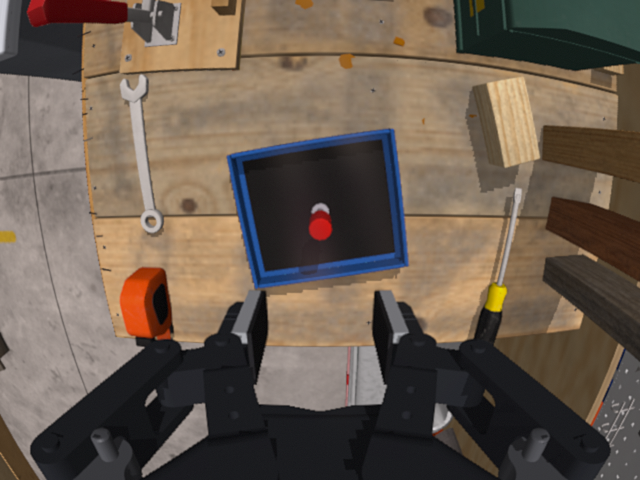

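View pics/s6_c340_280.png

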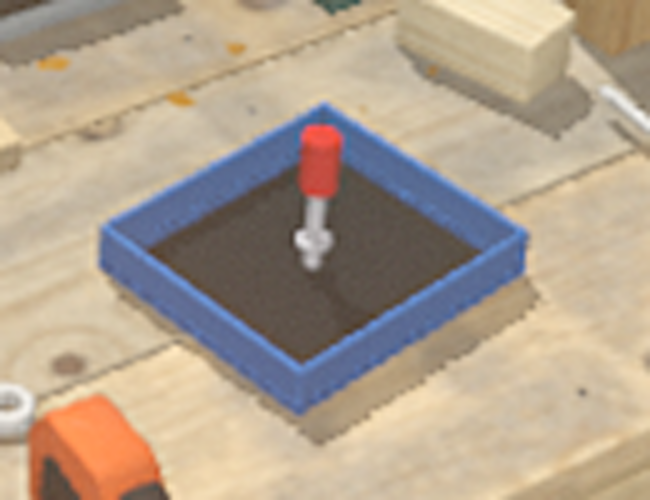

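The pin stands free in the tray centre (wrist (320,220)), and the bystanders look untouched. Back to the tail, turning the jaws by +1.55 rad on the way.

```bash
python3 -m creep '[45,-5,40,0,0,0,0.119,45,-5,40,0,0,0,0.119,45,-5,40,0,0,0,0.119,45,-5,40,0,0,0,0.119,45,-5,40,0,0,0,0.119]'; python3 -m creep '[45,-5,40,0,0,0,0.119,45,-5,40,0,0,0,0.119,45,-5,40,0,0,0,0.119,45,-5,40,0,0,0,0.119,45,-5,40,0,0,0,0.119]';  python3 -m creep '[45,-5,40,-10,0,0,0.119,45,-5,40,-10,0,0,0.119,45,-3,40,-10,0,0,0.119,45,0,7,-20,0,0,0,45,0,0,0,0,0,0]'
python3 - <<'E'
from h import *
s=snap("wrist","w7")[0];print(s["finger_gap"],s["position"],s["joint_pos"])
w,x,y,z=s["tool_rot"];M=Ro.from_quat([x,y,z,w]).as_matrix();print("jaw angle",np.arctan2(M[1,1],M[0,1]))
E
```

```text
t: 6.37
position: [512.3, -164.4, 204.6]
tool_rot: [0.0, 0.466, 0.885, 0.0]
wrist_force: [1.3, 0.6, 0.2]
finger_gap: 0.529
t: 6.78
position: [487.3, 35.7, 204.8]
tool_rot: [0.0, 0.187, 0.982, 0.0]
wrist_force: [1.0, -0.5, 0.3]
finger_gap: 0.531
t: 7.2
position: [472.7, 163.0, 151.7]
tool_rot: [-0.002, 0.01, 1.0, -0.0]
wrist_force: [-0.9, -1.0, -0.6]
finger_gap: 0.526
0.5264195201958288 [472.69766759 163.02339241 151.73891254] [ 3.31843861e-01  1.78978748e-01 -4.08567507e-01  9.87011699e-01
  3.94930375e-04  3.50985552e-01]
jaw angle 1.5516555852491754
```

View pics/w7.png

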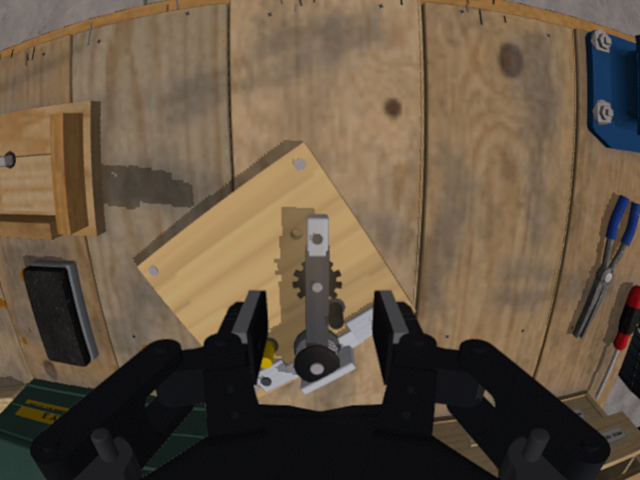

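The tail block's top face spans (308–328, 216–254) in line with the jaws. Measuring it.

```bash
python3 - <<'E'
from h import *
crop("w7",280,200,360,270,8)
for p in((308,235),(328,235),(318,217),(318,254)):print(at("w7",*p,40))
E
```

```text
[472.6 155.5  40. ]
[472.9 169.8  40. ]
[459.5 162.9  40. ]
[487.1 162.4  40. ]
```

View pics/w7_c280_200.png

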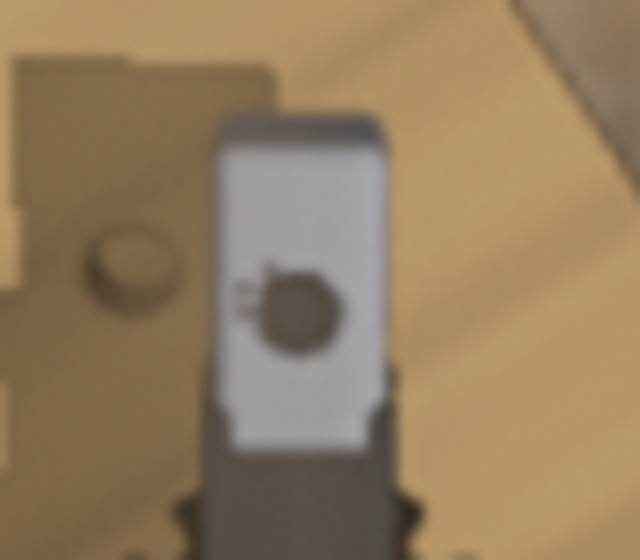

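```bash
python3 -m creep '[45,0,-1,-30,0,0,0,45,0,0,-30,0,0,0,45,0,0,-30,0,0,0,45,0,0,-20,0,0,0,45,0,0,-10,0,0,0]'; python3 -m creep '[45,0,0,-5,0,0,0,45,0,0,0,0,0,0,45,0,0,0,0,0,0,45,0,0,0,0,0,0]'; python3 -m creep '[45,0,0,0,0,0,0,45,0,0,0,0,0,0]'
```

```text
t: 7.67
position: [473.9, 158.1, 32.8]
tool_rot: [-0.001, 0.013, 1.0, -0.001]
wrist_force: [-0.6, -0.2, 0.3]
finger_gap: 0.529
t: 8.0
position: [476.4, 160.2, 30.9]
tool_rot: [0.001, 0.012, 1.0, 0.0]
wrist_force: [-0.6, 0.7, -0.6]
finger_gap: 0.527
t: 8.17
position: [475.8, 160.3, 30.3]
tool_rot: [0.001, 0.012, 1.0, 0.0]
wrist_force: [0.3, 0.6, 0.7]
finger_gap: 0.527
```

```bash
python3 -m creep '[45,-2,1,-5,0,0,0,45,0,0,-3,0,0,0,45,0,0,-1,0,0,0,45,0,0,0,0,0,0,45,0,0,0,0,0,0]'; python3 -m creep '[0,0,0,0,0,0,0,0,0,0,0,0,0,0,0,0,0,0,0,0,0,0,0,0,0,0,0,0,0,0,0,0,0,0,0]' 50
python3 - <<'E'
from h import *
s=snap("wrist","w8")[0];print(s["finger_gap"],s["position"],s["wrist_force"])
E
```

```text
t: 8.58
position: [472.7, 161.0, 20.0]
tool_rot: [-0.0, 0.012, 1.0, -0.0]
wrist_force: [0.5, 0.2, -0.4]
finger_gap: 0.529
t: 9.0
position: [473.1, 161.0, 20.5]
tool_rot: [0.0, 0.012, 1.0, -0.0]
wrist_force: [-1.4, -0.9, 3.4]
finger_gap: 0.175
0.17537109435439205 [473.09394425 160.96285107  20.48811335] [-1.39675546 -0.88804577  3.42673664]
```

View pics/w8.png

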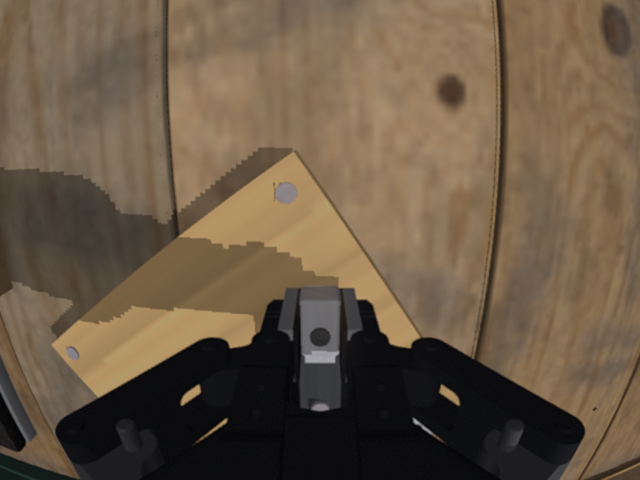

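The tail block at (320,330) is between the pads (gap ≈ 15 mm). Computing the arc.

```bash
python3 - <<'E'
import numpy as np
p=np.array([582.5,158.8]);v=np.array([473.1,161.])-p
f=lambda a:p+np.array([[np.cos(a),-np.sin(a)],[np.sin(a),np.cos(a)]])@v
for i in range(14):print(i+1,(f(.1*i+.1)-f(.1*i)).round(1),f(.1*i+.1).round(1))
E
```

```text
1 [  0.3 -10.9] [473.4 150.1]
2 [  1.4 -10.8] [474.8 139.2]
3 [  2.5 -10.6] [477.3 128.6]
4 [  3.5 -10.3] [480.9 118.2]
5 [ 4.6 -9.9] [485.4 108.3]
6 [ 5.5 -9.4] [491.   98.8]
7 [ 6.4 -8.8] [497.4  90. ]
8 [ 7.3 -8.2] [504.7  81.9]
9 [ 8.1 -7.4] [512.8  74.5]
10 [ 8.8 -6.5] [521.5  67.9]
11 [ 9.4 -5.6] [530.9  62.3]
12 [ 9.9 -4.7] [540.8  57.6]
13 [10.3 -3.7] [551.1  54. ]
14 [10.6 -2.6] [561.7  51.4]
```

```bash
python3 -m creep '[0,0.3,-10.9,0,0,0,0.1,0,1.4,-10.8,0,0,0,0.1,0,2.5,-10.6,0,0,0,0.1,0,0,0,0,0,0,0]' 70; python3 -m creep '[0,3.5,-10.3,0,0,0,0.1,0,4.6,-9.9,0,0,0,0.1,0,5.5,-9.4,0,0,0,0.1,0,0,0,0,0,0,0]'
python3 - <<'E'
from h import *
s=snap("wrist","w9")[0];print(s["finger_gap"],s["position"],s["wrist_force"])
E
```

```text
t: 9.38
position: [477.2, 128.4, 20.5]
tool_rot: [-0.0, -0.138, 0.99, 0.001]
wrist_force: [-2.6, 3.2, 4.5]
finger_gap: 0.164
t: 9.72
position: [490.5, 98.9, 20.5]
tool_rot: [-0.0, -0.284, 0.959, 0.001]
wrist_force: [-4.9, 3.0, 9.2]
finger_gap: 0.166
0.16575614388874396 [490.5283351   98.86770728  20.4550869 ] [-4.91949103  3.00855492  9.18017278]
```

View pics/w9.png

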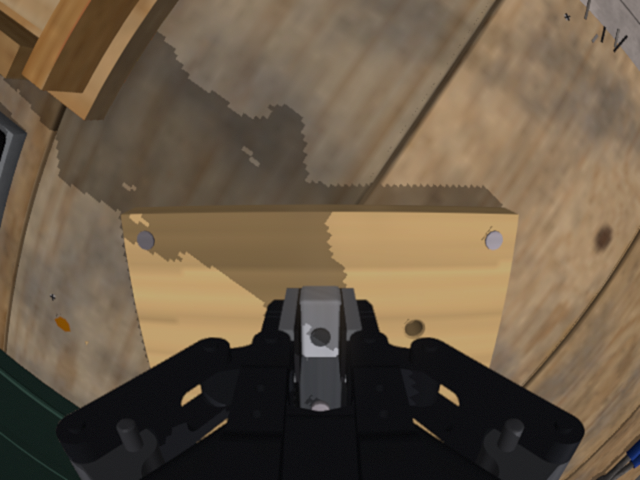

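The tail is still square in the pads at half swing. Continuing.

```bash
python3 -m creep '[0,6.4,-8.8,0,0,0,0.1,0,7.3,-8.2,0,0,0,0.1,0,8.1,-7.4,0,0,0,0.1,0,0,0,0,0,0,0]' 70; python3 -m creep '[0,8.8,-6.5,0,0,0,0.1,0,9.4,-5.6,0,0,0,0.1,0,5,-2.5,0,0,0,0.05,0,0,0,0,0,0,0]'
python3 - <<'E'
from h import *
s=snap("wrist","w10")[0];print(s["finger_gap"],s["position"],s["wrist_force"])
E
```

```text
t: 10.1
position: [512.2, 74.4, 20.4]
tool_rot: [-0.001, -0.424, 0.906, 0.001]
wrist_force: [-7.4, 1.0, 12.0]
finger_gap: 0.169
t: 10.43
position: [534.8, 59.8, 20.4]
tool_rot: [-0.001, -0.533, 0.846, 0.001]
wrist_force: [-7.1, -1.2, 12.7]
finger_gap: 0.169
0.1688505960372356 [534.81667111  59.83357795  20.37869345] [-7.09652819 -1.17787529 12.70027503]
```

View pics/w10.png

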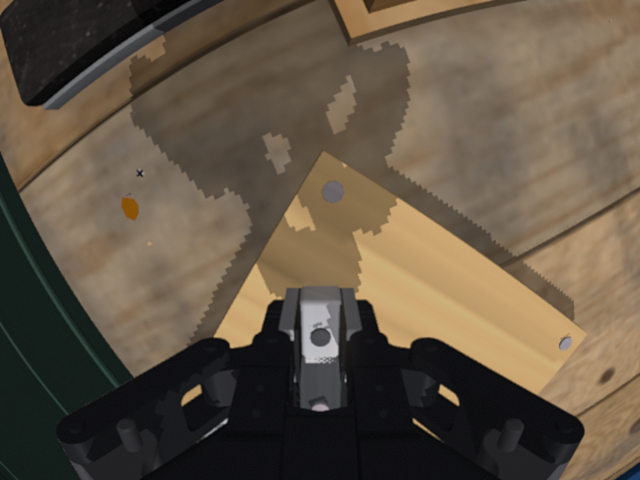

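Estimated q ≈ 1.14. Small steps to feel the yellow stop.

```bash
python3 -m creep '[0,2,-0.9,0,0,0,0.02,0,0,0,0,0,0,0]'; python3 -m creep '[0,2,-0.9,0,0,0,0.02,0,0,0,0,0,0,0]';python3 -m creep '[0,2,-0.9,0,0,0,0.02,0,0,0,0,0,0,0]'; python3 -m creep '[0,2,-0.9,0,0,0,0.02,0,0,0,0,0,0,0]'
```

```text
t: 10.65
position: [536.4, 59.1, 20.4]
tool_rot: [-0.001, -0.541, 0.841, 0.0]
wrist_force: [-6.5, -1.3, 10.6]
finger_gap: 0.168
t: 10.82
position: [538.4, 58.2, 20.4]
tool_rot: [-0.001, -0.549, 0.836, 0.0]
wrist_force: [-7.7, -1.5, 11.0]
finger_gap: 0.168
t: 10.98
position: [540.3, 57.4, 20.4]
tool_rot: [-0.001, -0.558, 0.83, 0.001]
wrist_force: [-5.4, -1.4, 9.1]
finger_gap: 0.168
t: 11.15
position: [540.6, 57.2, 20.3]
tool_rot: [-0.002, -0.565, 0.825, 0.002]
wrist_force: [-11.1, 1.4, 14.3]
finger_gap: 0.168
```

Motion has stalled and the force is rising, so the stop is reached. One light extra push, then a look.

```bash
python3 -m creep '[0,1.5,-0.7,0,0,0,0,0,0,0,0,0,0,0,0,0,0,0,0,0,0,0,0,0,0,0,0,0,0,0,0,0,0,0,0]'
python3 - <<'E'
from h import *
s=snap("wrist","w11")[0];print(s["finger_gap"],s["position"],s["wrist_force"],s["joint_velocities"])
a=np.arctan2(*(s["position"][:2]-[582.5,158.8])[::-1])+2*np.pi;print("q",a-.578-np.pi+.6)
snap("scene","s11");snap("side","d11");crop("s11",240,190,350,280,7);crop("d11",250,230,350,310,8)
E
```

```text
t: 11.57
position: [540.7, 57.1, 20.3]
tool_rot: [-0.002, -0.565, 0.825, 0.003]
wrist_force: [-14.4, 3.3, 18.7]
finger_gap: 0.166
0.16588768949240795 [540.74902454  57.12612125  20.28710337] [-14.41180302   3.25752297  18.6638971 ] [-5.83831588e-04 -8.10576786e-05 -8.82564686e-04  7.30150121e-04
 -1.55988844e-03  1.43946859e-03]
q 1.2031545701031288
```

View pics/d11_c250_230.png

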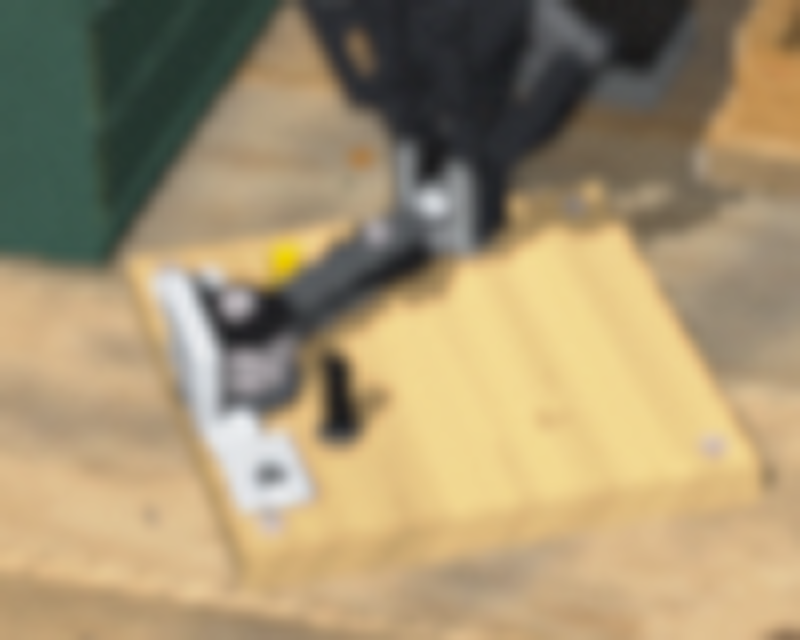

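View pics/s11.png

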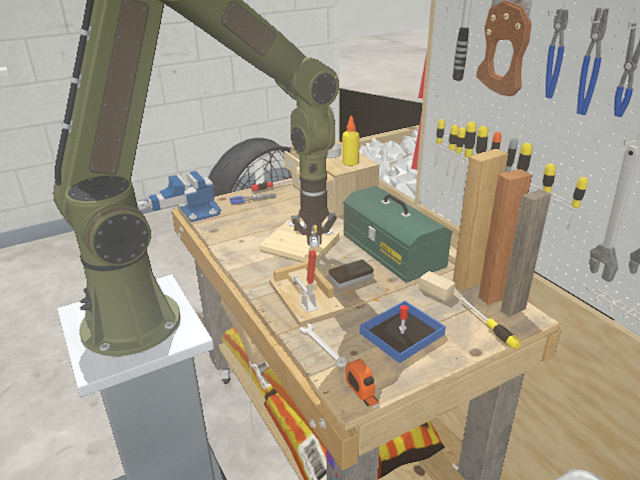

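View pics/s11_c240_190.png

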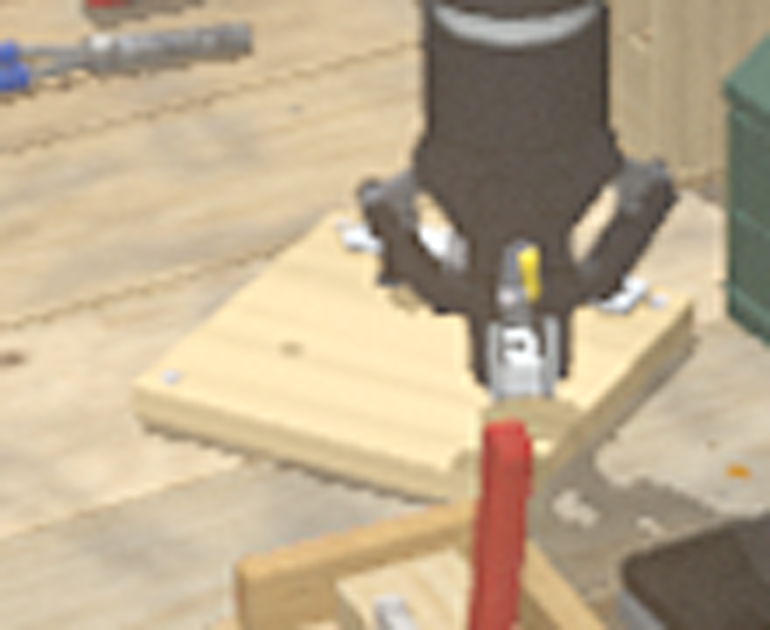

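The side crop shows the cage arm against the yellow stop (crop (285,260)), well clear of the black one at (338,400), with the tail between the fingers. In the scene view the pin stands in the tray at (403,318) and the bystanders have not moved. Speeds are about 0 and q ≈ 1.20, so I am handing it in.

```bash
python3 - <<'E'
from h import *
print(arm.finish_job())
s=arm.get_state();print(s["t"],s["position"],s["wrist_force"],s["finger_gap"])
E
```

```text
the job is handed in; nothing more can be done
None
the job is handed in; nothing more can be done
```

I pulled the transit pin straight out and left it standing in the middle of the blue tray, let go. Then I gripped the cage arm's tail, swung it round to the yellow stop, and handed the job in at about 11.7 s while still holding it there with a 70 N grip.

- **Cage arm:** my last reading put it at about 1.20 rad, worked out from the gripper's position. It had stopped moving while the push force rose, and the side camera showed it against the yellow stop.
- **Forces:** the wrist force was about 24 N at the end and the joint speeds were practically zero.
- **Pin and bystanders:** the last scene image showed the pin still standing in the tray. The spanner, tape measure, sanding block, offcut and pliers looked unmoved, judged by eye only.

No check failed or disagreed. The state couldn't be read after hand-in and no verdict is reported, so the final second of holding is not confirmed.

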